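# Clamp the cleaner bottle and take off its safety cap

## Robot

A 6-joint arm with a two-finger parallel gripper is mounted at the origin on a cart in front of the work surface, level with it; the furniture and walls round the work are solid. World frame = base frame: x ahead of the robot, y to its left, z up, the work surface at z = 0. Lengths are in m, angles in rad, forces in N, time in s.
With the tool pointing down it reaches from about 0.325 to 0.85 m from the base axis. Payload 4.4 kg.
Tool frame: the origin (TCP) lies at the very end of the fingers, on their centre line; the grasp point (between the pads) lies 19 mm behind it; z points along the fingers, y is the line along which they close (so a half turn about z gives the same grasp; the last joint's range is limited). The gripper opens to 94 mm and grips with 3 to 60 N. Pads are 16 mm wide; open, the fingers measure 119 mm over their backs; the gripper's body (75 mm by 177 mm) begins 78 mm behind the grasp point.
Start: joints at [1.056, 0.207, 1.542, -0, 1.393, -0.15], TCP at [0.205, 0.537, 0.205] pointing down, gripper open.
Joint ranges: [-2.73, 2.73], [-0.86, 2.22], [0.23, 2.46], [-1.11, 4.25], [0.08, 2.63], [-2.82, 2.82]. Speed limits (rad/s): [2.79, 2.79, 3.14, 3.14, 3.14, 3.14].

## Interface

Orientations are given as a unit quaternion [w, x, y, z].
In Python, from plant import * gives the robot as it stands. Calls block until the motion is done:
- move_ptp(position, orientation): joint-space move of the TCP to a pose.
- move_straight(position, ori=None, feed=0.15, until_force=None): straight line of the TCP; ori=None keeps the orientation; feed is the mean speed in m/s. With until_force (N) it stops when the force on the tool has changed by that much, and returns True; else False.
- set_joints(angles): joint-space move.
- set_gripper(opening, grasp_force=None): finger opening in m; grasp_force is the grip in N (None keeps the last); returns when the fingers have stopped.
- pause(seconds).
- inverse_kinematics(position, orientation): joint angles nearest the present ones, or None.
- get_image(name): name is "scene" or "top"; returns a dict with "pixels" (420x560x3 uint8, red, green, blue), "K" (3x3 intrinsics, pixels), "k1" (the pictures are not rectified: a ray, as slopes to the right and down, at radius r is drawn at 1 + k1 r^2 times it, then the intrinsics apply), "T" (4x4, takes a point from camera to world coordinates). Camera axes: x right, y down, z forward; pixel columns grow to the right and rows downward; lengths in m; the calibration is good to about 2 mm. A picture is of the moment at which its call begins. There is no depth.
A pose or a line that the arm cannot do raises PlanningError and nothing moves.
- hand_in(): hands the job in; it is judged then, once.
Readings, each from a call of its own:
- current_clock(): time.
- current_q(): joint angles.
- current_joint_velocities(): joint speeds.
- current_effort(): joint torques, N m.
- current_tool_pos(): TCP position.
- current_tool_rot(): TCP orientation.
- current_contact_force(): force on the tool from outside, world axes, zero at the start.
- current_ft_torque(): the same for the moment, N m.
- current_gripper_width(): finger opening in m.
- current_grip_force(): force on a finger pad.
Only numpy, scipy, OpenCV 4.12 (cv2) and the standard library are available. Lean on these libraries where they do the work, as an engineer would, in place of code of your own. Each camera call takes 0.05 s, during which the arm holds its last target. There are 200 camera calls.

## Task

Press the stand's pedal down to its stop, so that it locks and clamps the square white cleaner bottle. Then open the bottle's push-and-turn safety cap: press it down, twist it about a quarter turn anticlockwise and lift it off. Finish while still holding the cap upright, straight above the bottle mouth and at least 6 cm clear of it, with the pedal still locked down and the other things on the worktop left alone.

Things in the scene. Friction and masses are not known exactly. Their poses are not given: they have to be found in the camera images.
- cap: Black plastic safety cap: skirt 59 mm across, 22 mm high, flat on top; on it a ribbed round knob 38 mm across, 22 mm high (60 g). Origin: centre of the skirt's lower edge (94 mm above the worktop in place), so the flat shoulder round the knob is 22 mm and the knob's top 44 mm above it; z up along the axis.
- cap_knob (a point): Centre of the top of the cap's knob. Locked, the cap can turn only about 10 degrees. Pressed down more than 4 mm (8 mm is the hard stop; 6 to 7 is good) and kept down, it turns anticlockwise seen from above: after 55 to 120 degrees it lifts straight off; at 130 it meets a stop.
- mouth (a point): Centre of the rim of the bottle's neck (33 mm across, 104 mm above the worktop; z up, x and y turn with the bottle), 10 mm above the cap's origin while the cap is locked. A grey spring seal, 20 mm across, stands 8 mm above it inside the cap.
- bottle (a joint): Turn of the bottle in its stand, rad, anticlockwise positive, 0 as found. White plastic bottle, 64 mm square, 74 mm high to the shoulder. It turns easily in the stand, dragged round by its locked cap, until the stand's two aluminium jaws close on its flats.
- pedal_pad (a point): Point to press: centre of the top face of the ribbed pedal, a plate 52 mm wide that reaches out from the foot of the stand on the robot's side. 136 mm from the bottle axis and 63 mm above the worktop at rest; at the stop 21 mm lower. The pedal's level hinge is 70 mm from this point, toward the bottle.
- pedal (a joint): Pedal angle in rad: 0 at rest (up), 0.30 at its stop (down). A spring resists with about 5 to 10 N at the pad and brings it back up if it is let go early; pressed to the stop, it is caught by a spring catch and, let go, stays locked at about 0.26 with the jaws closed.
- plunger (a joint): How far the spring seal in the mouth is pushed down, m: about 0 with the cap locked in place, 0.004 to 0.008 with the cap pressed down, slightly negative with the cap off. It pushes the cap up with 5 N, rising to 10 N when pressed.
- grease_tin: Bystander, leave alone: round green and white tin, 67 mm across, 38 mm high, origin under its centre.
- crank: Bystander, leave alone: small grey cast crank with two upright bosses, 67 x 49 mm, 50 mm high, origin under its centre.
- gauge_block: Bystander, leave alone: bright steel gauge block, 70 x 17 x 16 mm, lying flat, origin under its centre.
There are look-alikes about, which are no part of the job. Of the things shaped like the cap, the black one is meant.

How it is judged:
By the outcome, as a careful person would: the job done as asked, in the order asked, and still so for the second after the job is handed in, while the arm keeps its last pose, push and grip.
It also fails if it takes over 48 s, if anything falls off the work surface, if the arm or the gripper's body presses on something with over 40 N, if the wrist force passes 120 N, or if a joint passes its speed limit or range.

## Working session

There is one attempt and no reset: what is moved stays moved. The work goes in short steps, each a Python script; the robot and the scene stay as the last script left them, time stands still between calls to the robot, and variables do not carry over. Pictures are saved under pics/ and viewed, at most 10 in all, crops included, and the job is handed in when it is done.

```bash
mkdir -p pics; ls; python3 - <<'E'
from plant import *
import cv2,pickle
d={}
for n in("scene","top"):
    im=get_image(n);d[n]=im;cv2.imwrite(f"pics/{n}0.png",im["pixels"][:,:,::-1]);print(n,im["K"],im["k1"],im["T"])
pickle.dump(d,open("im0.pkl","wb"));print(current_tool_rot(),current_clock())
E
```

```text
pics
scene [[436.2574843    0.         278.11160698]
 [  0.         436.2574843  212.61573841]
 [  0.           0.           1.        ]] -0.006206938890901653 [[ 0.90962842 -0.30671009  0.28018755  0.23351824]
 [-0.41530933 -0.68716923  0.5960844  -0.70493649]
 [ 0.00971116 -0.65857981 -0.75244822  0.96886149]
 [ 0.          0.          0.          1.        ]]
top [[489.87064077   0.         285.08599313]
 [  0.         489.87064077 205.99727676]
 [  0.           0.           1.        ]] -0.18111320405567347 [[ 0.00760641 -0.98546324  0.16971844  0.35025534]
 [-0.99988888 -0.00967148 -0.01134425 -0.03281113]
 [ 0.01282077 -0.16961329 -0.9854273   1.38215834]
 [ 0.          0.          0.          1.        ]]
[-3.24640570e-04  1.81368141e-01  9.83414756e-01 -9.53696997e-04] 0.1
```

View pics/scene0.png

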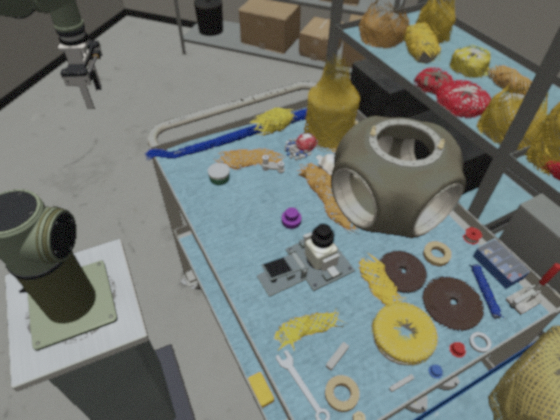

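View pics/top0.png

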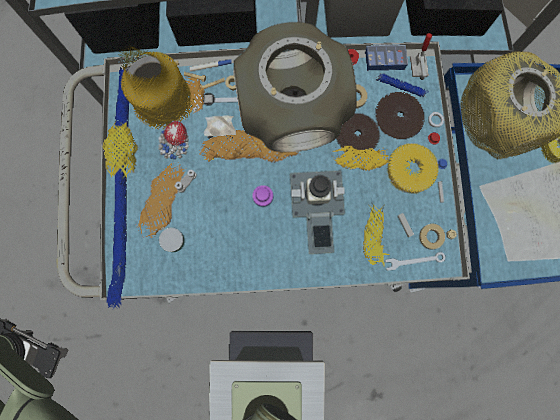

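Scene shows the stand with the black cap at about (322,234), pedal pad about (280,268). Top shows cap at about (320,186), pad about (321,235); a large casting lies behind. I'll enlarge both.

```bash
cat > h.py <<'E'
import numpy as np,cv2
def ray(im,u,v):
    K=im["K"];x=(u-K[0,2])/K[0,0];y=(v-K[1,2])/K[1,1]
    rd=np.hypot(x,y);r=rd
    for _ in range(20): r=rd/(1+im["k1"]*r*r)
    s=r/rd if rd>0 else 1
    T=im["T"];return T[:3,3],T[:3,:3]@np.array([x*s,y*s,1])
def at_z(im,u,v,z):
    o,d=ray(im,u,v);return o+d*(z-o[2])/d[2]
def proj(im,p):
    T=im["T"];c=T[:3,:3].T@(np.array(p)-T[:3,3]);x,y=c[:2]/c[2];f=1+im["k1"]*(x*x+y*y)
    return im["K"][0,0]*x*f+im["K"][0,2],im["K"][1,1]*y*f+im["K"][1,2]
E
python3 - <<'E'
import pickle,cv2,numpy as np
d=pickle.load(open("im0.pkl","rb"))
a=d["top"]["pixels"][160:260,270:370,::-1];b=d["scene"]["pixels"][210:310,245:365,::-1]
f=lambda i:cv2.resize(i,None,fx=6,fy=6,interpolation=cv2.INTER_CUBIC)
cv2.imwrite("pics/topc.png",f(a));cv2.imwrite("pics/scenec.png",f(b))
E
```

```text
(no output)
```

View pics/topc.png

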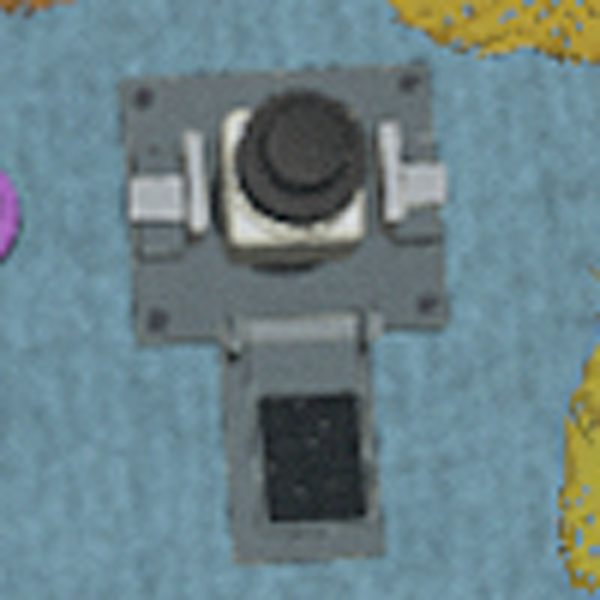

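View pics/scenec.png

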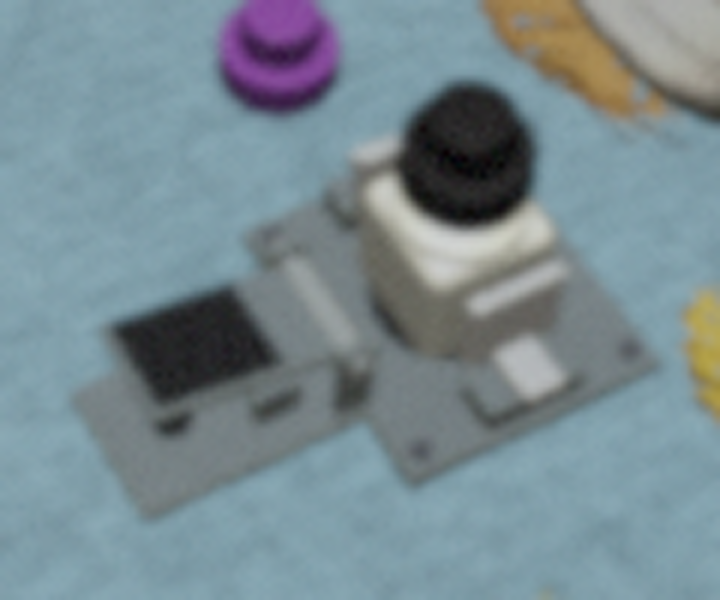

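Top crop: skirt spans x 237–367, knob centre about (307,148), pad centre (313,458). Scene crop: knob top centre about (468,118), pad centre (196,345). Now convert and cross-check.

```bash
python3 - <<'E'
import pickle,numpy as np
from h import *
d=pickle.load(open("im0.pkl","rb"));t,s=d["top"],d["scene"]
T=lambda x,y:((x+.5)/6-.5+270,(y+.5)/6-.5+160)
S=lambda x,y:((x+.5)/6-.5+245,(y+.5)/6-.5+210)
def tri(a,b):
    o1,d1=ray(t,*a);o2,d2=ray(s,*b);A=np.c_[d1,-d2];k=np.linalg.lstsq(A,o2-o1,rcond=None)[0]
    p,q=o1+d1*k[0],o2+d2*k[1];return (p+q)/2,np.linalg.norm(p-q)
print("knob",at_z(t,*T(307,148),.138),at_z(s,*S(468,118),.138),tri(T(307,148),S(468,118)))
print("skirt",at_z(t,*T(302,158),.116))
print("pad",at_z(t,*T(313,458),.063),at_z(s,*S(196,345),.063),tri(T(313,458),S(196,345)))
# plate bolts z~.01
for n,c in dict(a=(144,97),b=(409,82),c=(157,320),d=(427,303)).items(): print(n,at_z(t,*T(*c),.01)[:2])
for n,c in dict(fl=(258,396),fr=(358,393),br=(368,519),bl=(270,522)).items(): print(n,at_z(t,*T(*c),.063)[:2])
E
```

```text
knob [ 0.62288732 -0.13953805  0.138     ] [ 0.61999713 -0.14051434  0.138     ] (array([ 0.62215812, -0.13932994,  0.13600576]), np.float64(0.002387609625217401))
skirt [ 0.6231674  -0.13918626  0.116     ]
pad [ 0.49611256 -0.14803894  0.063     ] [ 0.49408089 -0.15026124  0.063     ] (array([ 0.49582147, -0.14817364,  0.05940005]), np.float64(0.0014127053656565421))
a [ 0.67508264 -0.07237391]
b [ 0.68404096 -0.19998655]
c [ 0.56696014 -0.07901105]
d [ 0.57632301 -0.20730865]
fl [ 0.52416291 -0.1231574 ]
fr [ 0.52590925 -0.16863497]
br [ 0.46862449 -0.17283354]
bl [ 0.46698401 -0.12853176]
```

```bash
cat >> h.py <<'E'
def down(a):  # tool down, a = yaw of tool x (deg); fingers close along y at a=0
    a=np.radians(a)/2; return [0,float(np.cos(a)),float(np.sin(a)),0]
E
python3 - <<'E'
from plant import *
from h import *
import pickle
t=pickle.load(open("im0.pkl","rb"))["top"]
for z in(.05,.1,.2):print(z,at_z(t,300,150,z))
for a in(-45,0,45,135,180,225):
    q=inverse_kinematics([.6235,-.1396,.12],down(a));print(a,None if q is None else np.round(q,2))
P=[.489,-.1485]
set_gripper(0.0)
move_ptp(P+[.16],down(0));move_straight(P+[.075])
print(current_clock(),current_contact_force())
hit=move_straight(P+[.028],feed=.03,until_force=28)
print(hit,current_tool_pos(),current_contact_force());pause(.2)
print(current_tool_pos(),current_contact_force())
move_straight(P+[.16],feed=.1)
set_gripper(.094)
im=get_image("scene");cv2.imwrite("pics/s2.png",cv2.resize(im["pixels"][200:300,230:363,::-1],None,fx=6,fy=6,interpolation=2))
im=get_image("top");pickle.dump(im,open("t2.pkl","wb"));print(current_clock())
E
```

```text
0.05 [ 0.74053185 -0.08903759  0.05      ]
0.1 [ 0.72588358 -0.08692724  0.1       ]
0.2 [ 0.69658702 -0.08270653  0.2       ]
-45 [-0.36  0.42  1.46 -0.    1.27  2.  ]
0 [-0.36  0.42  1.46 -0.    1.27  1.22]
45 [-0.36  0.42  1.46 -0.    1.27  0.43]
135 [-0.36  0.42  1.46 -0.    1.27 -1.14]
180 [-0.36  0.42  1.46 -0.    1.27 -1.93]
225 [-0.36  0.42  1.46 -0.    1.27 -2.71]
4.8583 [ 0.95099387  0.49995146 -0.03261096]
True [ 0.48727514 -0.14881769  0.04276795] [-3.04501348  0.40221896 11.97266774]
[ 0.48724826 -0.1488182   0.0427973 ] [-3.42151592  1.07897191 10.64357751]
9.025
```

View pics/s2.png

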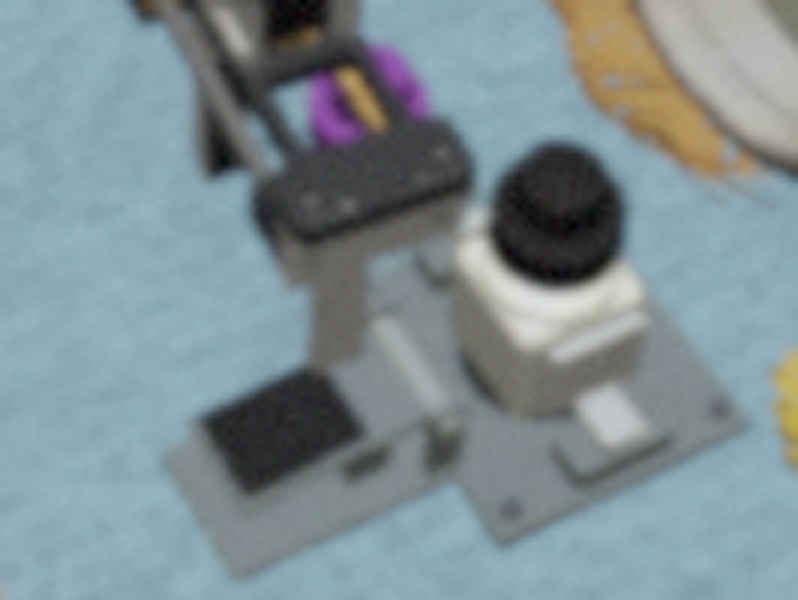

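The pedal is down (the pad edge fell about 5 px with the gripper clear of it) and the jaws are closed on the bottle. Next I'll grip the cap and check by force.

```bash
python3 - <<'E'
from plant import *
from h import *
C=[.6232,-.1396]
move_ptp(C+[.21],down(-42))
set_gripper(.056)
move_straight(C+[.145],feed=.15)
print(current_contact_force())
hit=move_straight(C+[.114],feed=.03,until_force=5)
p=np.array(current_tool_pos());print(hit,p,current_contact_force())
move_straight([p[0],p[1],p[2]+.0015],feed=.03)
f0=current_contact_force()
set_gripper(0.0,grasp_force=25)
print(current_gripper_width(),current_grip_force(),current_tool_pos(),f0,current_contact_force(),current_ft_torque(),current_clock())
im=get_image("scene");cv2.imwrite("pics/s3.png",cv2.resize(im["pixels"][150:290,240:420,::-1],None,fx=4,fy=4,interpolation=2))
E
```

```text
[0.33945697 0.47686377 0.54246034]
True [ 0.62282159 -0.13946394  0.11475284] [-0.24730198  0.3071105   5.51548097]
0.03735826724479759 25.443819167521724 [ 0.62300059 -0.13937512  0.11630833] [ 0.64193227 -0.74504235  3.76183232] [0.83568451 0.69438105 2.32679409] [ 0.20712517 -0.04091941 -0.00066776] 12.8583
```

View pics/s3.png

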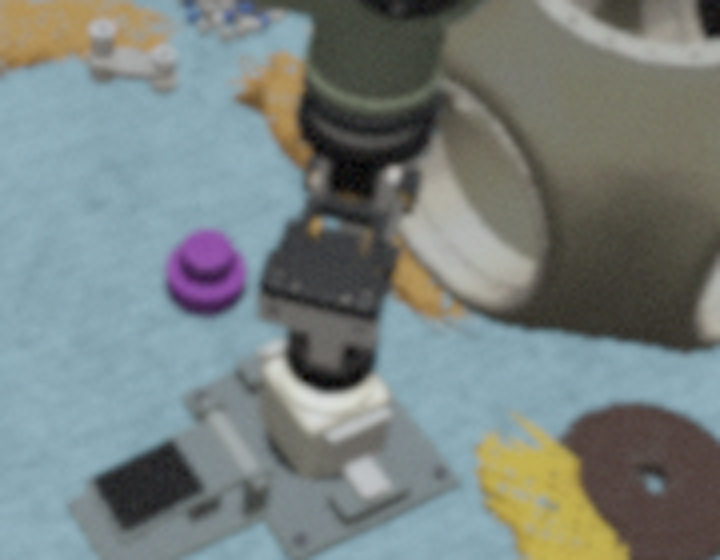

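Fingers are centred on the knob (width 37 mm, small side forces), with clear space around the casting. Press and twist.

```bash
python3 - <<'E'
from plant import *
from h import *
set_gripper(0.0,grasp_force=55)
p=np.array(current_tool_pos())
st=lambda n:print(n,np.round(current_tool_pos(),4),np.round(current_contact_force(),1),np.round(current_ft_torque(),2),round(current_gripper_width(),4),round(current_clock(),2))
st("grip")
X=[float(p[0]),float(p[1])]
z=.1083
h=move_straight(X+[z],feed=.02,until_force=35);st(("press",h))
for a in(-20,2,24,46):
    move_straight(X+[z],ori=down(a));st(a)
    if abs(np.array(current_contact_force())).max()>45: print("stop");break
print(current_tool_rot(),down(46))
E
```

```text
grip [ 0.623  -0.1394  0.1163] [1.  0.1 3.1] [ 0.19 -0.06  0.  ] 0.0369 13.12
('press', False) [ 0.6232 -0.1394  0.1097] [-1.2  0.6  9.3] [0.37 0.49 0.  ] 0.0374 13.68
-20 [ 0.6238 -0.1399  0.1101] [-0.9  0.9  7.9] [0.19 0.3  0.03] 0.037 14.21
2 [ 0.6241 -0.14    0.1102] [-0.4 -0.1  8.3] [0.1  0.17 0.05] 0.0368 14.74
24 [ 0.6242 -0.1401  0.1102] [-0.3  0.3  8.7] [0.07 0.14 0.03] 0.0372 15.28
46 [ 0.6242 -0.1401  0.1102] [0.1 0.3 7.4] [0.06 0.12 0.01] 0.037 15.81
[0.00130692 0.92047665 0.39079386 0.00108829] [0, 0.9205048534524404, 0.39073112848927377, 0]
```

```bash
python3 - <<'E'
from plant import *
from h import *
X=[.6242,-.1401]
st=lambda n:print(n,np.round(current_tool_pos(),4),np.round(current_contact_force(),1),round(current_gripper_width(),4),round(current_clock(),2))
h=move_straight(X+[.135],feed=.04,until_force=25);st(h)
if not h:
    h=move_straight(X+[.215],feed=.1,until_force=25);st(h)
im=get_image("scene");cv2.imwrite("pics/s4.png",cv2.resize(im["pixels"][150:290,240:420,::-1],None,fx=4,fy=4,interpolation=2))
E
```

```text
False [ 0.6237 -0.14    0.1344] [-0.4 -0.4 -0.7] 0.037 16.62
False [ 0.6236 -0.1399  0.214 ] [-0.7 -0.1 -0.4] 0.0373 17.57
```

View pics/s4.png

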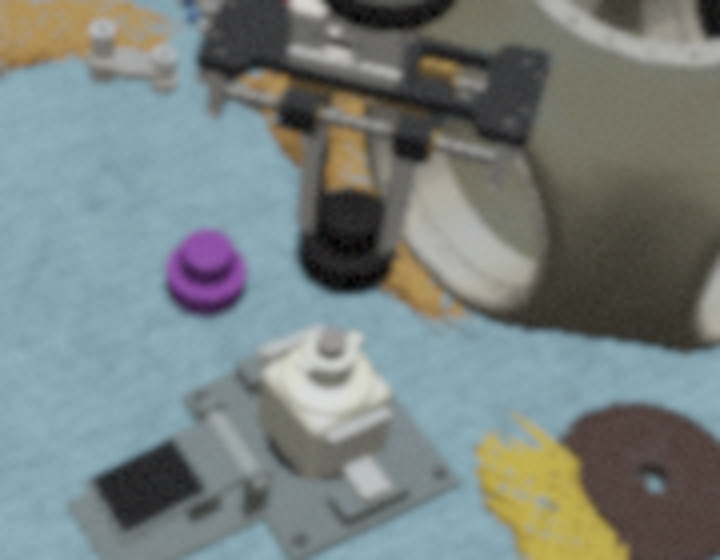

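The cap (345,250) is held upright above the open mouth (330,345), about 9 cm clear, and the pedal is still down.

```bash
python3 -c "
from plant import *
pause(.3);print(current_grip_force(),current_joint_velocities());print(hand_in())"
```

```text
55.31254849089237 [ 5.30589265e-05 -2.20403625e-03 -4.41443353e-03  2.03820284e-04
  6.17837270e-04 -1.61793814e-03]
the job is handed in; nothing more can be done
None
```

Job handed in at about 18 s of the allowed 48 s: the pedal is locked down, and the black cap is off and held upright about 9 cm above the bottle mouth; the verdict was not shown to me.

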